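Snap the retaining ring onto the slanted disc hub

TASK

Refit the spring retaining ring that keeps the spare grinding disc on its slanted stand: squeeze its two upright finger posts together to spread it, pick it up, bring it over the hub's head down onto the disc with the posts pointing away from the disc, and let go so that it contracts into the groove under the head and stays there. Leave the other things on the worktop where they are.

Things in the scene. Friction and masses are not known exactly. Their poses are not given: they have to be found in the camera images.
- hub: Fixed steel hub of a grey grinding disc (120 mm diameter, 10 mm thick) on a slanted white stand, leaning 28 degrees from vertical towards the stand's front (turned to the robot and to its right). Origin: on the hub's axis in the disc face, 100 mm above the worktop; z points out along the axis (up and forward), y is level, x up the slope. From the disc face: groove, z 0 to 9 mm, 55 mm diameter; then the head.
- hub_top (a point): Centre of the flat top of the hub's head, 21 mm from the disc face along the hub axis. The head, 61 mm diameter with a square edge, spans 9 to 21 mm from the disc face, above the groove. Axes as for the hub. The hub is oiled and slippery.
- ring: Loose steel spring retaining ring, about 105 x 78 mm, 0.13 kg, 6 mm thick (14 mm where its arms cross). Origin: centre of its opening, in the plane of its underside; z is its axis (up as it lies flat). Two upright finger posts on its -x side, a spring coil (18 mm diameter, 14 mm high) 45 mm off on its +x side. It lies with the posts towards the robot.
- ring_center (a point): Same point and axes as body ring. Six inner lugs, 6 mm thick, close to a 53 mm opening. The arms cross in front, so squeezing the posts TOGETHER SPREADS the ring; letting go contracts it. Squeezed to the stop, the lugs clear the 61 mm hub head by about 5 mm all round.
- half_a_post (a point): Point 36 mm above the ring's underside on the axis of one upright finger post (8 mm diameter, 57 mm tall, along ring z; free to grip from 18 mm up). Relaxed: posts 58 mm apart (66 mm over the outsides), 48 mm from the ring's axis along its -x. Squeezed to the stop: 17 mm apart (25 mm over the outsides), their midpoint 52 mm from the ring's axis along -x.
- half_b_post (a point): The same point on the other finger post, on the other side.
- half_a (a joint): Spread angle of one half of the ring about the coil: 0 relaxed, 0.22 rad at the stop; about 0.02 when sitting in the groove, over 0.10 needed to clear the head. Sprung: 3.5 N at the post to start, 8 N at the stop; a grip of 20 to 40 N holds it at the stop.
- half_b (a joint): The same for the other half.
- cast_left_mid (a point): Bystander, to be left alone: plaster dental cast (56x68x26 mm) near the left end of the worktop, before the wall pier (a solid pier: face at y = 0.34 m, from x = 0.45 m on). Point 10 mm above its underside, at its centre.
- tape_roll_mid (a point): Bystander, to be left alone: roll of masking tape lying flat (96 mm diameter, 25 mm high), to the right of the ring. Point 10 mm above its underside, at its centre.
- cast_right_mid (a point): Bystander, to be left alone: plaster dental cast (60x73x28 mm) at the front right. Point 10 mm above its underside, at its centre.
- wax_jar_mid (a point): Bystander, to be left alone: closed jar (44 mm diameter, 50 mm high) at the front right. Point 10 mm above its underside, at its centre.

How it is judged (in metres and radians):
On the way, in this order (a step that is already met when the one before it is completed fails the run):
1. the ring is lifted off the worktop, spread (height (world z) of ring_center above 0.04 m and value of joint each of half_a, half_b above 0.09 rad), for 0.2 s.
2. the ring, still spread, is down round the hub by the disc face (centre within 12 mm of the hub's origin) (distance between ring_center and hub below 0.012 m and value of joint each of half_a, half_b above 0.07 rad), for 0.1 s.
At the end, for the whole second after the job is handed in: The ring sits contracted in the hub's groove, at rest and released: its centre within 8 mm of the hub's origin and its underside no more than 4.5 mm off the disc face, its axis within 0.12 rad of the hub's, posts pointing away from the disc, both halves below 0.075 rad (distance between ring_center and hub below 0.008 m and z of ring_center in the frame of hub below 0.0045 m and angle between the z axis of ring_center and the z axis of hub, either way round below 0.12 rad and z of half_a_post in the frame of hub above 0.02 m and value of joint each of half_a, half_b below 0.075 rad and linear speed of ring below 0.02 m/s); the robot touches nothing.
It fails at once if a bystander is moved by more than 30 mm (distance of any of cast_left_mid, tape_roll_mid, cast_right_mid, wax_jar_mid from where it was at the start of the episode above 0.03 m).
It also fails if it takes over 45 s, if anything falls off the work surface, if the arm or the gripper's body presses on something with over 40 N, if the wrist force passes 120 N, or if a joint passes its speed limit or range.

ROBOT

A 6-joint arm with a two-finger parallel gripper is mounted at the origin on a cart in front of the work surface, level with it; the furniture and walls round the work are solid. World frame = base frame: x ahead of the robot, y to its left, z up, the work surface at z = 0. Lengths are in mm, angles in rad, forces in N, time in s.
With the tool pointing down it reaches from about 325 to 775 mm from the base axis. Payload 9.3 kg.
Tool frame: the origin (TCP) lies between the finger pads; the fingertips stand 25 mm ahead of it and the grasp point (between the pads) lies 6 mm ahead of it; z points along the fingers, y is the line along which they close (so a half turn about z gives the same grasp; the last joint's range is limited). The gripper opens to 85 mm and grips with 20 to 120 N. Pads are 22 mm wide; open, the fingers measure 114 mm over their backs; the gripper's body (76 mm by 85 mm) begins 54 mm behind the grasp point. The pads swing forward as they close: fully open they stand 13 mm farther back than shut.
Start: joints at [1.061, 0.259, 0.021, 1.334, 0, 1.418], TCP at [192.104, 515.357, 234.379] pointing down, gripper open.
Joint ranges: [-3.04, 3.04], [-0.91, 1.82], [-1.04, 1.36], [-1.92, 1.95], [-1.52, 1.45], [-3.14, 3.14]. Speed limits (rad/s): [2.22, 2.22, 2.79, 3.14, 3.14, 3.14].

INTERFACE

Orientations are given as a unit quaternion [w, x, y, z].
In Python, from bench import arm gives the robot as it stands.
- The arm moves only by the tool drive_tool, never from a script. Its arguments are lists of equal length, an entry for each row: "xyz": the shift along the tool's x, y, z in mm, a list of three; "angular": the turn, a rotation vector about the tool's x, y, z in degrees, a list of three; "hand": the closure, from 0 (fully open) to 1 (shut). In form: {"xyz": [[tx, ty, tz], ...], "angular": [[rx, ry, rz], ...], "hand": [hand, ...]}. A call has exactly 5 rows; each row is the pose to reach, as a shift and turn from the pose commanded when the call began, along the tool's axes at that moment; what a row does not reach only later rows make up. A row lasts 1/12 s, in which the tool goes at most 41.7 mm and 7.16 degrees, less where a joint would pass 70% of its speed; a pose out of reach is approached as far as the arm can. A call with a gripper value outside its range is refused whole. The fingers move at their own pace and stop on an object; the grip force is fixed at half the most. Time passes only in rows, so rows that repeat a pose let the fingers close, or fill a call up. It gives the time, the measured TCP pose, the force, the opening and the grip force at its end, in the units of the state.
- arm.sense(): the state, without advancing time (a new reading comes with each control period).
- arm.read_camera(name): name is "scene" or "top" or "wrist"; returns (picture, depth): 384x512x3 uint8, blue, green, red; 384x512 float32, mm along the optical axis (not along the pixel's ray), 0 where there is no reading.
- arm.camera_model(name): a dict with "vfov" (degrees; the focal length in pixels is half the picture's height over the tangent of half this angle, whatever the lens; pixels are square), "cx", "cy" (the principal point, pixels), "dist" ([k1, k2, p1, p2, k3] as OpenCV has them; the pictures are not rectified), "T" (4x4, takes a point from camera to world coordinates). Camera axes: x right, y down, z forward; pixel columns grow to the right and rows downward; lengths in mm; the calibration is good to about 2 mm. A picture is of the moment at which its call begins: read the wrist's pose just before it. camera_model takes no time and is no camera call; for the wrist camera it gives the pose at the moment of the call.
- arm.hand_in(): hands the job in; it is judged then, once.
Trained networks look in the newest picture that a camera, given by its name, has taken for a name from the list of things; names that differ only in an ending like _2 or _b are one class to them, and where a whole thing is asked for, a point or a joint stands for the part that bears it (a point fixed in the world has none). Each returns a list of dicts, best first, with "p" (0 to 1); they miss things now and then, are a little off and sometimes report something else, mostly with a low value. They report only what shows in the picture. A call takes as long as a camera call.
- arm.find_in(thing, camera): "pixel" ([column, row] in pixels, amid what is visible of it).
- arm.trace(thing, camera): "mask" (384x512 bool, what is visible of it) and "pixel" ([column, row] in pixels, amid what is visible of it).
- arm.tip_of(thing, camera): "pixel" ([column, row] in pixels: a listed point, or the origin of a listed thing).
The state is a dict: "time": time; "q": joint angles; "joint_velocities": joint speeds; "joint_efforts": joint torques, N m; "tcp_pos": TCP position; "tcp_rot": TCP orientation; "contact_force": force on the tool from outside, world axes, zero at the start; "moment": the same for the moment, N m; "gripper_width": finger opening in mm; "grip_force": force on a finger pad.
Only numpy, scipy, OpenCV 4.12 (cv2) and the standard library are available. Lean on these libraries where they do the work, as an engineer would, in place of code of your own. Each camera call takes 0.05 s, during which the arm holds its last target. There are 200 camera calls.

## Working session

There is one attempt and no reset: what is moved stays moved. The work goes in short steps, Python scripts to look and compute and a tool call to move; the robot and the scene stay as the last step left them, time stands still between calls to the robot, and variables do not carry over. Pictures are saved under pics/ and viewed, at most 10 in all, crops included, and the job is handed in when it is done.

Besides the shell and the picture viewer there is one more tool, called after ">>>" in YAML: its name, and indented under it one key for each argument. drive_tool: Moves the arm, as the interface text tells. Its arguments: {"type":"object","properties":{"xyz":{"type":"array"},"angular":{"type":"array"},"hand":{"type":"array"}},"required":["xyz","angular","hand"]}

```bash
mkdir -p pics
cat > h.py <<'E'
import numpy as np, cv2
from scipy.spatial.transform import Rotation as R
from bench import arm
def K(m):
    f=192/np.tan(np.radians(m["vfov"])/2); return np.array([[f,0,m["cx"]],[0,f,m["cy"]],[0,0,1]])
def ray(m,px):
    p=cv2.undistortPoints(np.array([[px]],float),K(m),np.array(m["dist"],float))[0,0]
    return np.array([p[0],p[1],1.])
def at_depth(m,px,d):
    T=np.array(m["T"]); return T[:3,:3]@(ray(m,px)*d)+T[:3,3]
def at_z(m,px,z):
    T=np.array(m["T"]); r=T[:3,:3]@ray(m,px); o=T[:3,3]; return o+r*(z-o[2])/r[2]
def proj(m,P):
    T=np.linalg.inv(np.array(m["T"])); p,_=cv2.projectPoints(np.atleast_2d(np.array(P,float)),cv2.Rodrigues(T[:3,:3])[0],T[:3,3],K(m),np.array(m["dist"],float)); return p[:,0]
def med(d,px,k=2):
    c,r=int(round(px[0])),int(round(px[1])); w=d[max(r-k,0):r+k+1,max(c-k,0):c+k+1]; w=w[w>0]; return np.median(w) if len(w) else 0
def rot(s): q=s["tcp_rot"]; return R.from_quat([q[1],q[2],q[3],q[0]])
E
python3 - <<'E'
from h import *
np.set_printoptions(precision=1,suppress=True)
s=arm.sense(); print(s["time"],s["tcp_pos"],s["tcp_rot"],s["gripper_width"])
ims=[]
for c in ("scene","top"):
    m=arm.camera_model(c); im,d=arm.read_camera(c); cv2.imwrite(f"pics/{c}1.png",im); ims.append(im)
    np.save(f"{c}_d.npy",d)
    print(c,np.array(m["T"])[:3,3])
    for t in ("ring_center","half_a_post","half_b_post","hub","hub_top"):
        for r in arm.tip_of(t,c)[:3]:
            dd=med(d,r["pixel"]); print(c,t,round(r["p"],2),np.array(r["pixel"]),at_depth(m,r["pixel"],dd), at_z(m,r["pixel"],{"ring_center":0,"half_a_post":36,"half_b_post":36,"hub":100,"hub_top":118.5}[t]))
print(arm.sense()["time"])
E
```

```text
0.0 [192.  515.1 233.8] [-0.   0.2  1.  -0. ] 85.4707991746271
scene [-328.3  681.9 1253.5]
scene hub 0.52 [184.5 218.8] [102.8 458.8 650.3] [496.2 255.3 100. ]
top [ 352.1  -21.2 1294.5]
top ring_center 0.77 [222.5 191.5] [460.1  73.4   2. ] [460.3  73.6   0. ]
top half_a_post 0.69 [213.  201.5] [429.4 101.4   2.8] [427.5  98.3  36. ]
top half_b_post 0.58 [228.  208.5] [408.5  55.1  14.7] [407.6  53.9  36. ]
top hub 0.79 [157.3 173.8] [496.3 245.8 124.1] [499.3 251.3 100. ]
top hub 0.62 [160.5 175.4] [492.2 237.2 121.9] [494.9 242.1 100. ]
top hub_top 0.82 [161.8 174.2] [495.9 234.3 119.4] [496.  234.4 118.5]
0.6
```

Run:
```python
import cv2
a=cv2.imread("pics/top1.png"); b=cv2.imread("pics/scene1.png")
c=cv2.resize(a[120:270,100:300],(800,600),interpolation=cv2.INTER_CUBIC); cv2.imwrite("pics/topc.png",c)
```

```text
(no output)
```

View pics/topc.png

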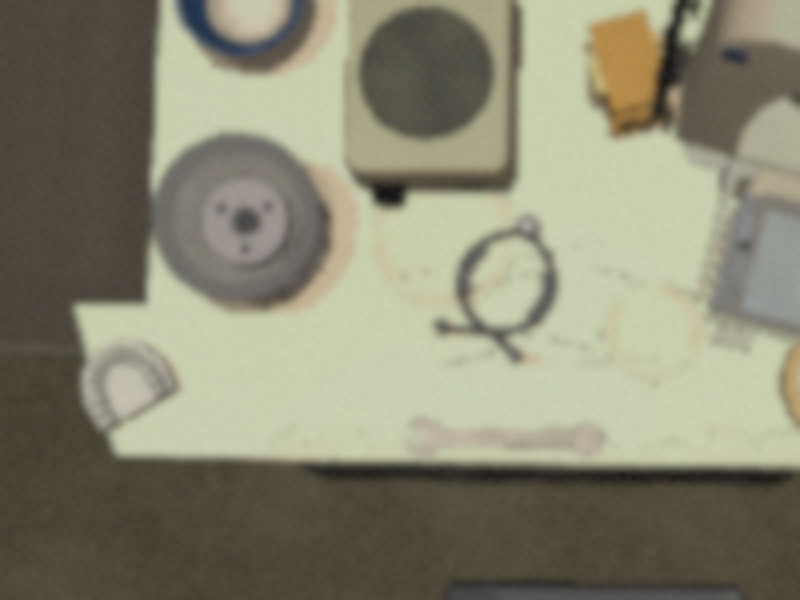

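View pics/scene1.png

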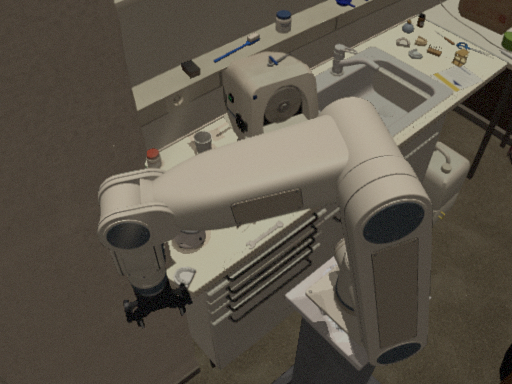

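The top view shows the ring at about (226,191), its coil at (232,176) away from the robot, and its posts at (210,201) and (229,209). The hub is at about (161,175). The scene camera's view of the ring is blocked by the arm.

Run:
```python
from h import *
np.set_printoptions(precision=3,suppress=True)
s=arm.sense(); r=rot(s); print(r.as_matrix())
m=arm.camera_model("wrist"); T=np.array(m["T"])
print("cam in tcp",r.inv().apply(T[:3,3]-s["tcp_pos"]), r.as_matrix().T@T[:3,:3],m["vfov"],m["dist"])
mt=arm.camera_model("top")
a=at_z(mt,(226.7,190.7),3);c=at_z(mt,(232,176.2),14);p1=at_z(mt,(210,201.5),57);p2=at_z(mt,(229.2,208.7),57)
print(a,c,p1,p2,(p1+p2)/2,np.linalg.norm(p1-p2))
d=c-(p1+p2)/2; print(np.degrees(np.arctan2(d[1],d[0])))
# move to a view: tool down, tool y along ring y
yaw=np.arctan2(d[1],d[0]); 
for sg in (1,-1):
    x=sg*np.array([np.cos(yaw),np.sin(yaw),0]); z=np.array([0,0,-1.]); Rt=np.column_stack([x,np.cross(z,x),z])
    print(sg,np.degrees(R.from_matrix(r.as_matrix().T@Rt).as_rotvec()))
```

```text
[[-0.937  0.349 -0.   ]
 [ 0.349  0.937  0.   ]
 [ 0.    -0.    -1.   ]]
cam in tcp [  69.673   -0.014 -140.171] [[-0.002 -0.961 -0.275]
 [ 1.    -0.002 -0.001]
 [ 0.    -0.275  0.961]] 59.2641718058489 [-0.011  0.     0.     0.     0.   ]
[462.605  60.764   3.   ] [505.449  45.041  14.   ] [426.07  104.938  57.   ] [406.142  49.16   57.   ] [416.106  77.049  57.   ] 59.23102422081239
-19.710408515948995
1 [ -0.003   0.    179.268]
-1 [-0.    -0.002 -0.732]
```

>>> drive_tool:
  xyz:
    - [-29,-27,0]
    - [-58,-54,0]
    - [-87,-81,0]
    - [-116,-108,0]
    - [-145,-135,0]
  angular:
    - [0,0,0]
    - [0,0,0]
    - [0,0,0]
    - [0,0,0]
    - [0,0,0]
  hand: [0,0,0,0,0]

```text
time: 1.02
tcp_pos: [281.0, 336.6, 234.4]
tcp_rot: [0.0, 0.177, 0.984, 0.0]
contact_force: [0.9, 0.4, -0.3]
gripper_width: 85.4
grip_force: 0.0
```

>>> drive_tool:
  xyz:
    - [-29,-27,0]
    - [-58,-54,0]
    - [-87,-81,0]
    - [-116,-108,0]
    - [-145,-135,0]
  angular:
    - [0,0,0]
    - [0,0,0]
    - [0,0,0]
    - [0,0,0]
    - [0,0,0]
  hand: [0,0,0,0,0]

```text
time: 1.43
tcp_pos: [369.9, 159.3, 234.7]
tcp_rot: [0.0, 0.177, 0.984, 0.0]
contact_force: [1.6, 0.8, -0.6]
gripper_width: 85.6
grip_force: 0.0
```

>>> drive_tool:
  xyz:
    - [-29,-25,10]
    - [-58,-50,30]
    - [-73,-62,50]
    - [-73,-62,54]
    - [-73,-62,54]
  angular:
    - [0,0,0]
    - [0,0,0]
    - [0,0,0]
    - [0,0,0]
    - [0,0,0]
  hand: [0,0,0,0,0]

```text
time: 1.85
tcp_pos: [415.8, 76.5, 179.1]
tcp_rot: [-0.001, 0.179, 0.984, -0.0]
contact_force: [-1.0, -0.4, 0.4]
gripper_width: 85.4
grip_force: 0.0
```

Run:
```python
from h import *
np.set_printoptions(precision=1,suppress=True)
s=arm.sense(); m=arm.camera_model("wrist"); im,d=arm.read_camera("wrist"); r=rot(s)
o=im.copy()
for t,z in (("ring_center",0),("half_a_post",36),("half_b_post",36)):
    for q in arm.tip_of(t,"wrist")[:2]:
        P=at_z(m,q["pixel"],z); print(t,q["p"],np.array(q["pixel"]),P,"tool",r.inv().apply(P-s["tcp_pos"]),at_depth(m,q["pixel"],med(d,q["pixel"])))
        cv2.circle(o,tuple(int(v) for v in q["pixel"]),3,(0,0,255),-1)
cv2.imwrite("pics/w1.png",o); np.save("w1d.npy",d)
```

```text
half_a_post 0.7 [296.5 188.2] [430.5 103.5  36. ] tool [ -4.6  30.5 143.1] [427.6 103.4  46.2]
half_b_post 0.72 [230.4 189.8] [411.6  49.3  36. ] tool [ -6.  -26.9 143.1] [407.   53.2  57.4]
```

View pics/w1.png

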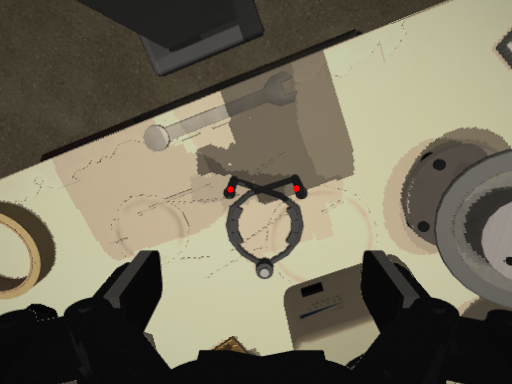

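The wrist view shows the ring with its opening at about (265,225) and the coil at (264,269). The post tops are near (302,194) and (229,194), with the bases nearer row 182. The network dots sit mid-post.

Run:
```python
from h import *
np.set_printoptions(precision=1,suppress=True)
s=arm.sense(); m=arm.camera_model("wrist"); r=rot(s)
for n,px,z in (("topA",(302,194),57),("topB",(229,194.5),57),("coil",(264.5,269),14),("open",(265,225),6),("baseA",(294,180),8),("baseB",(234,180),8)):
    P=at_z(m,px,z); print(n,P,r.inv().apply(P-s["tcp_pos"]))
im=cv2.imread("pics/w1.png"); cv2.imwrite("pics/w1c.png",cv2.resize(im[160:290,190:340],None,fx=4.5,fy=4.5,interpolation=cv2.INTER_CUBIC))
```

```text
topA [432.3 107.7  57. ] [ -4.6  33.1 124.3]
topB [411.9  51.9  57. ] [ -4.9 -26.3 124.3]
coil [507.1  48.   14. ] [-95.4   3.1 167.4]
open [465.6  63.9   6. ] [-51.    3.6 175.4]
baseA [431.6 106.    8. ] [ -4.5  31.2 173.3]
baseB [411.6  52.4   8. ] [ -4.4 -26.1 173.3]
```

View pics/w1c.png

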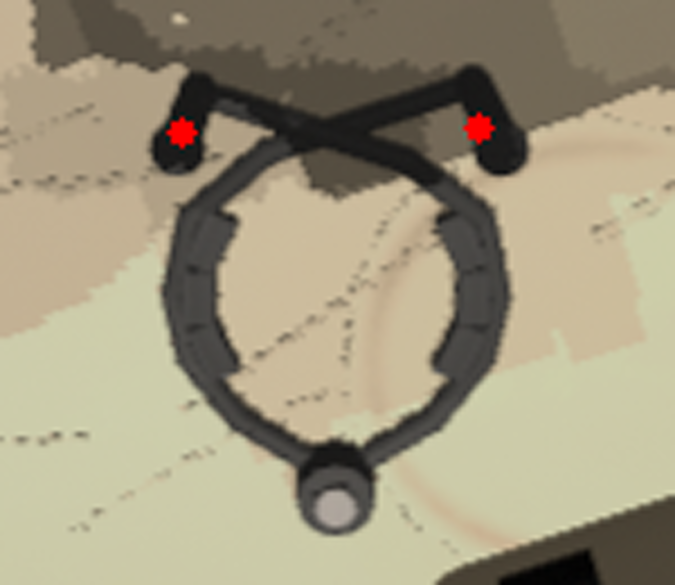

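Both posts and the coil show clearly, and the ring is aligned with the tool. The post midpoint is at tool (-4.6, 3.0), so I'll go down.

>>> drive_tool:
  xyz:
    - [-3,3,30]
    - [-3,3,60]
    - [-3,3,90]
    - [-3,3,115]
    - [-3,3,133]
  angular:
    - [0,0,0]
    - [0,0,0]
    - [0,0,0]
    - [0,0,0]
    - [0,0,0]
  hand: [0,0,0,0,0]

```text
time: 2.47
tcp_pos: [419.5, 80.3, 46.3]
tcp_rot: [-0.0, 0.176, 0.984, 0.0]
contact_force: [-0.5, 0.1, -0.0]
gripper_width: 85.4
grip_force: 0.0
```

>>> drive_tool:
  xyz:
    - [0,0,0]
    - [0,0,0]
    - [0,0,0]
    - [0,0,0]
    - [0,0,0]
  angular:
    - [0,0,0]
    - [0,0,0]
    - [0,0,0]
    - [0,0,0]
    - [0,0,0]
  hand: [0.1,0.2,0.3,0.4,0.5]

```text
time: 2.88
tcp_pos: [421.5, 80.1, 49.6]
tcp_rot: [0.002, 0.177, 0.984, 0.001]
contact_force: [-2.0, 3.9, 9.0]
gripper_width: 43.0
grip_force: 7.6
```

>>> drive_tool:
  xyz:
    - [0,0,0]
    - [0,0,0]
    - [0,0,0]
    - [0,0,0]
    - [0,0,0]
  angular:
    - [0,0,0]
    - [0,0,0]
    - [0,0,0]
    - [0,0,0]
    - [0,0,0]
  hand: [0.6,0.7,0.8,0.9,1]

```text
time: 3.3
tcp_pos: [421.8, 80.5, 50.4]
tcp_rot: [0.002, 0.177, 0.984, 0.002]
contact_force: [-5.0, 6.8, 18.2]
gripper_width: 10.4
grip_force: 59.0
```

>>> drive_tool:
  xyz:
    - [0,0,0]
    - [0,0,0]
    - [0,0,0]
    - [0,0,0]
    - [0,0,0]
  angular:
    - [0,0,0]
    - [0,0,0]
    - [0,0,0]
    - [0,0,0]
    - [0,0,0]
  hand: [1,1,1,1,1]

```text
time: 3.72
tcp_pos: [421.9, 80.5, 50.5]
tcp_rot: [0.002, 0.177, 0.984, 0.002]
contact_force: [-3.6, 6.9, 19.0]
gripper_width: 10.8
grip_force: 59.0
```

Opening of 10.8 mm is not the expected 25 mm, so I'll look.

Run:
```python
from h import *
im,d=arm.read_camera("wrist"); cv2.imwrite("pics/w2.png",im); np.save("w2d.npy",d)
im2,_=arm.read_camera("scene"); cv2.imwrite("pics/s2.png",im2)
print(arm.sense()["gripper_width"])
```

```text
10.565266162838157
```

View pics/w2.png

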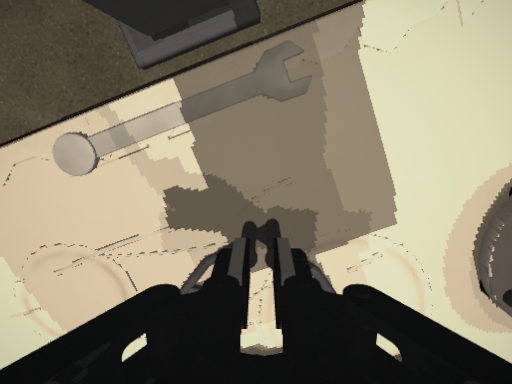

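Run:
```python
import cv2,numpy as np
im=cv2.imread("pics/w2.png")[205:355,165:365]; im=np.clip((im/255.)**0.5*255,0,255).astype('uint8')
cv2.imwrite("pics/w2c.png",cv2.resize(im,None,fx=4,fy=4,interpolation=cv2.INTER_CUBIC))
d=np.load("w2d.npy"); 
for r in range(215,350,9): print(r,[int(d[r,c]) for c in range(220,312,6)])
```

```text
215 [201, 199, 202, 199, 200, 202, 201, 199, 201, 200, 200, 200, 202, 200, 200, 202]
224 [201, 202, 202, 201, 192, 188, 201, 202, 194, 189, 201, 202, 201, 204, 202, 201]
233 [202, 204, 203, 203, 173, 171, 180, 192, 178, 172, 179, 203, 205, 204, 204, 203]
242 [205, 204, 203, 144, 143, 157, 206, 193, 165, 144, 144, 143, 206, 205, 206, 205]
251 [143, 146, 135, 135, 136, 146, 207, 207, 147, 143, 135, 136, 144, 144, 146, 208]
260 [136, 136, 127, 127, 128, 148, 148, 208, 148, 142, 128, 128, 128, 137, 136, 208]
269 [130, 129, 122, 122, 121, 154, 210, 211, 210, 142, 120, 120, 121, 129, 129, 129]
278 [110, 109, 113, 118, 117, 156, 213, 212, 213, 143, 117, 117, 112, 110, 111, 112]
287 [107, 109, 107, 107, 119, 213, 215, 214, 212, 142, 119, 108, 109, 108, 108, 108]
296 [103, 103, 101, 103, 119, 216, 215, 215, 216, 142, 120, 102, 103, 103, 103, 103]
305 [98, 98, 97, 0, 120, 218, 218, 216, 219, 217, 120, 99, 100, 98, 98, 100]
314 [86, 86, 86, 110, 121, 219, 220, 219, 219, 219, 121, 99, 87, 86, 86, 85]
323 [84, 82, 82, 111, 123, 221, 221, 220, 220, 0, 123, 111, 83, 81, 83, 82]
332 [79, 79, 82, 111, 224, 223, 223, 223, 222, 222, 223, 110, 78, 79, 79, 80]
341 [76, 77, 83, 112, 226, 226, 226, 226, 224, 226, 225, 114, 77, 76, 77, 77]
```

View pics/w2c.png

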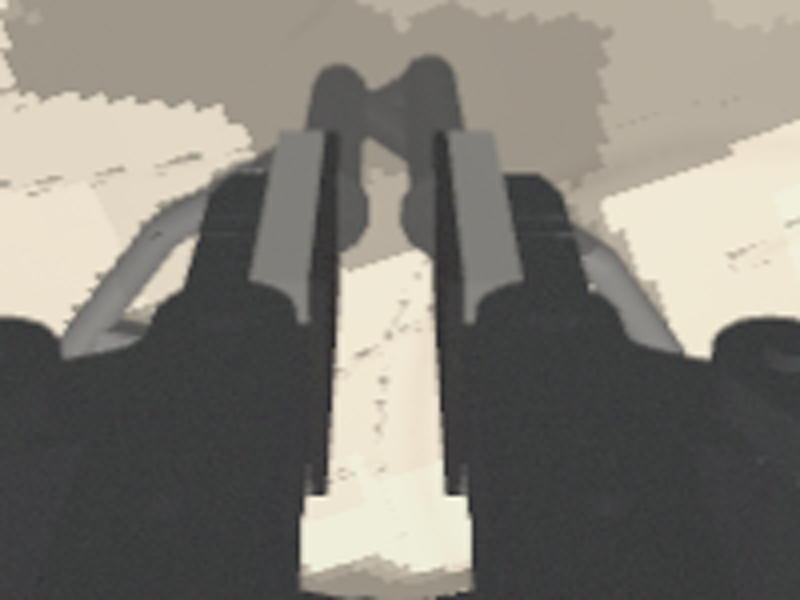

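Both posts are between the pads near (250,240) and (272,240), squeezed hard together, so the ring is spread. I'll lift it and work out the hub pose from the saved top depth.

>>> drive_tool:
  xyz:
    - [0,0,-10]
    - [0,0,-30]
    - [0,0,-60]
    - [0,0,-90]
    - [0,0,-120]
  angular:
    - [0,0,0]
    - [0,0,0]
    - [0,0,0]
    - [0,0,0]
    - [0,0,0]
  hand: [1,1,1,1,1]

```text
time: 4.23
tcp_pos: [420.1, 79.5, 170.5]
tcp_rot: [0.001, 0.177, 0.984, 0.0]
contact_force: [1.5, 0.0, -1.6]
gripper_width: 10.5
grip_force: 58.4
```

```bash
cat > fit.py <<'E'
from h import *
from scipy.optimize import least_squares
def cloud(m,d,mask):
    r,c=np.nonzero(mask&(d>0)); px=np.stack([c,r],1).astype(float)
    p=cv2.undistortPoints(px[:,None],K(m),np.array(m["dist"],float))[:,0]; z=d[r,c]
    T=np.array(m["T"]); return (np.column_stack([p*z[:,None],z]))@T[:3,:3].T+T[:3,3]
def fit_hub(P,x0):
    # unknown: azimuth of lean, origin x,y. surface: head top 21 (r<30.5), disc face 0 (30.5<r<60)
    def res(v):
        a=v[0]; n=np.array([np.sin(np.radians(28))*np.cos(a),np.sin(np.radians(28))*np.sin(a),np.cos(np.radians(28))])
        q=P-np.array([v[1],v[2],100]); h=q@n; rad=np.linalg.norm(q-np.outer(h,n),axis=1)
        def box(h0,h1,r1):  # sdf of capped cylinder
            dz=np.abs(h-(h0+h1)/2)-(h1-h0)/2; dr=rad-r1
            return np.hypot(np.maximum(dz,0),np.maximum(dr,0))+np.minimum(np.maximum(dz,dr),0)
        return np.minimum(box(-10,0,60),box(0,21,30.5))
    best=min((least_squares(res,[a,*x0],loss="soft_l1",f_scale=2) for a in np.radians([-90,-120,-150,180])),key=lambda s:s.cost)
    return best, np.median(np.abs(res(best.x)))
E
python3 - <<'E'
from fit import *
np.set_printoptions(precision=1,suppress=True)
print(arm.sense()["gripper_width"],arm.sense()["tcp_pos"],arm.sense()["contact_force"])
m=arm.camera_model("top"); d=np.load("top_d.npy"); mask=np.zeros(d.shape,np.uint8); cv2.circle(mask,(160,175),26,1,-1)
P=cloud(m,d,mask>0); P=P[P[:,2]>60]; print(len(P))
b,e=fit_hub(P,(500,245)); print(np.degrees(b.x[0]),b.x[1:],e)
q=P-P.mean(0); n=np.linalg.svd(q)[2][2]; print("plane n",n*np.sign(n[2]))
E
```

```text
10.4975862365132 [420.1  79.5 170.5] [ 1.5  0.  -1.6]
1366
-117.00351430652402 [496.4 246.2] 1.4429930889519877
plane n [-0.2 -0.4  0.9]
```

```bash
cat > tgt.py <<'E'
from h import *
np.set_printoptions(precision=1,suppress=True)
def goal(org,az,h,xdir,c=(-52,0,50)):
    t=np.radians(28); n=np.array([np.sin(t)*np.cos(az),np.sin(t)*np.sin(az),np.cos(t)])
    z=-n; x=np.array(xdir,float); x-=x@z*z; x/=np.linalg.norm(x); Rt=np.column_stack([x,np.cross(z,x),z])
    return np.array(org)+h*n-Rt@np.array(c),Rt,n
def delta(p,Rt):
    s=arm.sense(); r=rot(s); return r.inv().apply(p-s["tcp_pos"]), np.degrees((r.inv()*R.from_matrix(Rt)).as_rotvec())
E
python3 - <<'E'
from tgt import *
for xd in ((-.937,.349,0),(-1,0,0),(-.94,-.35,0)):
  p,Rt,n=goal((496.4,246.2,100),np.radians(-117),75,xd); print(xd,p,*delta(p,Rt))
s=arm.sense();print(s["q"])
im,d=arm.read_camera("scene"); cv2.imwrite("pics/s3.png",im)
im,d=arm.read_camera("wrist"); cv2.imwrite("pics/w3.png",im)
E
```

```text
(-0.937, 0.349, 0) [421.6 213.3 207.9] [ 45.3 125.9 -37.4] [-27.8  -2.9   0.8]
(-1, 0, 0) [419.  198.7 200.4] [ 42.6 111.3 -29.8] [-27.1  -7.3 -17.3]
(-0.94, -0.35, 0) [421.9 182.6 193.5] [ 34.3  97.3 -22.9] [-25.8 -12.  -36.5]
[-0.   0.1 -0.4  1.1  0.   0.3]
```

>>> drive_tool:
  xyz:
    - [0,0,-20]
    - [0,0,-40]
    - [0,0,-60]
    - [0,10,-70]
    - [0,20,-70]
  angular:
    - [-6,-0.6,0.2]
    - [-12,-1.2,0.4]
    - [-18,-1.8,0.6]
    - [-24,-2.4,0.8]
    - [-27.8,-2.9,0.8]
  hand: [1,1,1,1,1]

```text
time: 4.75
tcp_pos: [428.0, 97.6, 240.4]
tcp_rot: [0.071, 0.179, 0.953, 0.234]
contact_force: [0.3, -0.9, -1.6]
gripper_width: 10.0
grip_force: 58.4
```

Run:
```python
from tgt import *
p,Rt,n=goal((496.4,246.2,100),np.radians(-117),75,(-.937,.349,0)); print(p,*delta(p,Rt))
```

```text
[421.6 213.3 207.9] [50.9 78.3 75.9] [ 0.3  0.3 -0. ]
```

>>> drive_tool:
  xyz:
    - [12,18,18]
    - [24,36,36]
    - [36,55,54]
    - [48,74,70]
    - [51,78,76]
  angular:
    - [0,0,0]
    - [0,0,0]
    - [0,0,0]
    - [0.3,0.3,0]
    - [0.3,0.3,0]
  hand: [1,1,1,1,1]

```text
time: 5.17
tcp_pos: [419.0, 215.9, 204.5]
tcp_rot: [0.064, 0.178, 0.955, 0.23]
contact_force: [-0.4, -0.8, -2.2]
gripper_width: 10.3
grip_force: 58.5
```

Run:
```python
from tgt import *
s=arm.sense(); m=arm.camera_model("wrist"); im,d=arm.read_camera("wrist"); np.save("w4d.npy",d); cv2.imwrite("pics/w4raw.png",im)
np.save("w4T.npy",m["T"])
np.save("w4tcp.npy",np.r_[s["tcp_pos"],s["tcp_rot"]])
for t in ("ring_center","half_a_post","half_b_post","hub","hub_top"):
    for q in arm.tip_of(t,"wrist")[:1]: print(t,q["p"],np.array(q["pixel"]))
im2,d2=arm.read_camera("scene"); np.save("s4d.npy",d2)
for t in ("ring_center","half_a_post","hub_top"):
    for q in arm.tip_of(t,"scene")[:1]: print("scene",t,q["p"],np.array(q["pixel"]))
g=lambda a:np.clip((a/255.)**0.6*255,0,255).astype('uint8')
ms=arm.camera_model("scene"); c=proj(ms,s["tcp_pos"])[0].astype(int); print(c)
a=im2[max(c[1]-60,0):c[1]+60,max(c[0]-64,0):c[0]+64]
cv2.imwrite("pics/m4.png",np.hstack([g(im)[84:384,56:456],cv2.resize(g(a),(320,300),interpolation=cv2.INTER_CUBIC)]))
```

```text
half_a_post 0.96 [275.3 240.9]
half_b_post 0.8 [248.7 235.3]
hub 0.78 [261.4 253.9]
hub_top 0.57 [262.9 271.6]
scene ring_center 0.68 [196.6 207.9]
scene half_a_post 0.63 [205.9 208.2]
scene hub_top 0.7 [188.8 209.3]
[207 205]
```

View pics/m4.png

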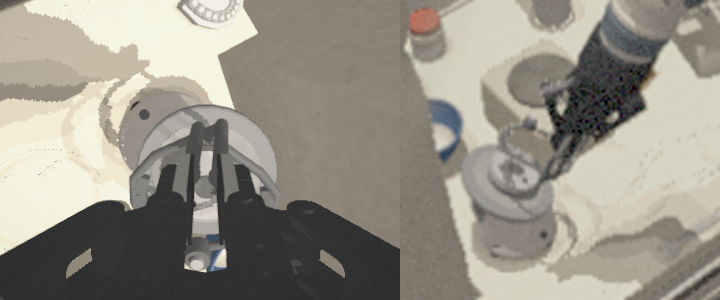

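The wrist view shows the ring over the disc: coil at about (253,341) between the fingers, ring arms on both sides, and the disc rim around row 190. The scene view shows the ring held level with the disc.

Run:
```python
from fit import *
from tgt import goal
np.set_printoptions(precision=1,suppress=True)
m=dict(arm.camera_model("wrist")); m["T"]=np.load("w4T.npy"); d=np.load("w4d.npy"); v=np.load("w4tcp.npy")
r=R.from_quat([v[4],v[5],v[6],v[3]]); tcp=v[:3]
full=np.ones(d.shape,bool); P=cloud(m,d,full); Q=r.inv().apply(P-tcp)
# hub
org=np.array([496.4,246.2,100]); n=goal(org,np.radians(-117),0,(-1,0,0))[2]
h=(P-org)@n; rad=np.linalg.norm(P-org-np.outer(h,n),axis=1)
S=P[(h>-8)&(h<28)&(rad<68)]; b,e=fit_hub(S,org[:2]); print("hub wrist",len(S),np.degrees(b.x[0]),b.x[1:],e)
# plane of face only
F=P[(np.abs(h)<7)&(rad<55)&(rad>33)]; q=F-F.mean(0); nn=np.linalg.svd(q)[2][2]; nn*=np.sign(nn[2]); print("face n",len(F),np.round(nn,3),"tilt",np.degrees(np.arccos(nn[2])),"az",np.degrees(np.arctan2(nn[1],nn[0])),"z at axis",100+((F.mean(0)-org)@nn)/nn[2])
# ring in tool
for nme,(c,rr),k in (("coil",(253,341),3),):
    print(nme,Q.reshape(d.shape+(3,))[rr-4:rr+5:2,c-6:c+7:3].reshape(-1,3)) if (d>0).all() else print("holes",at_depth(m,(c,rr),med(d,(c,rr))), r.inv().apply(at_depth(m,(c,rr),med(d,(c,rr)))-tcp))
sel=(Q[:,2]>36)&(Q[:,2]<56)&(np.abs(Q[:,1])<50)&(Q[:,0]<10)&(Q[:,0]>-110)&(np.abs(Q[:,1])>22)
A=Q[sel]; print(len(A)); 
for x0 in range(-90,5,8):
    B=A[(A[:,0]>=x0)&(A[:,0]<x0+8)]
    for sg in (1,-1):
        C=B[B[:,1]*sg>0]
        if len(C)>3: print(x0,sg,len(C),C.mean(0),C[:,1].min(),C[:,1].max())
```

```text
hub wrist 6094 -117.04867290078813 [499.6 243.3] 0.5153221781982111
face n 3671 [-0.2 -0.4  0.9] tilt 27.97926166140395 az -117.35444688156653 z at axis 100.6824343348089
holes [506.3 200.3 162.3] [-85.1  -5.4  48.7]
1628
-58 -1 15 [-50.9 -44.4  55.6] -47.10930614086702 -41.339083742713626
-50 1 107 [-45.2  42.1  49.9] 37.21589169537054 46.505732963624475
-50 -1 136 [-45.6 -43.1  55.1] -48.850498092955604 -38.23578629213299
-42 1 200 [-38.   40.3  49.4] 34.685341420613184 46.99324923416721
-42 -1 177 [-37.8 -42.9  54.2] -48.57156227359454 -36.35237864261307
-34 1 98 [-30.1  39.7  45.1] 34.356485392750464 44.20028780835809
-34 -1 205 [-30.1 -41.8  53.5] -48.74641562327617 -35.10862470329346
-26 1 137 [-21.6  34.1  41. ] 26.968079935540402 40.03391033398246
-26 -1 134 [-21.8 -38.9  52.4] -44.99703622098056 -32.316488641211656
-18 1 159 [-14.5  27.7  40.1] 22.001669334854807 34.813928391358445
-18 -1 176 [-13.6 -30.9  51. ] -37.94431873868678 -22.50049520516199
-10 1 13 [-9.4 23.1 41.3] 22.058408893158074 24.495149470159415
-10 -1 71 [ -8.4 -25.2  50.5] -30.072265685117824 -22.153647053665363
```

Run:
```python
from fit import *
np.set_printoptions(precision=1,suppress=True)
m=dict(arm.camera_model("wrist")); m["T"]=np.load("w4T.npy"); d=np.load("w4d.npy"); v=np.load("w4tcp.npy")
r=R.from_quat([v[4],v[5],v[6],v[3]]); tcp=v[:3]; print(m["cx"],m["cy"])
T=np.array(m["T"]); o=r.inv().apply(T[:3,3]-tcp)
for px in ((275.3,240.9),(248.7,235.3)):
    w=r.inv().apply(T[:3,:3]@ray(m,px)); print([o+w*(z-o[2])/w[2] for z in (16,20)],"depth pt",r.inv().apply(at_depth(m,px,med(d,px,1))-tcp))
Q=r.inv().apply(cloud(m,d,np.ones(d.shape,bool))-tcp)
c=Q[(Q[:,0]<-72)&(Q[:,0]>-100)&(np.abs(Q[:,1]+4)<14)&(Q[:,2]>42)&(Q[:,2]<58)]
print("coil",len(c),c.min(0),c.max(0),np.median(c,0))
# ring inner/outer along side, fit circle-ish: y extents per x
for x0 in range(-66,-20,5):
    B=Q[(Q[:,0]>=x0)&(Q[:,0]<x0+5)&(Q[:,2]>45)&(Q[:,2]<60)&(np.abs(Q[:,1])<55)]
    for sg in(1,-1):
        C=B[B[:,1]*sg>20]
        if len(C)>5: print(x0,sg,len(C),np.abs(C[:,1]).min(),np.abs(C[:,1]).max(),np.median(C[:,2]))
```

```text
261.0610975314261 195.73194648985714
[array([ 1.4,  7.2, 16. ]), array([-0.4,  7.4, 20. ])] depth pt [10.6  6.3 -5.1]
[array([ 4.4, -6. , 16. ]), array([ 2.7, -6.2, 20. ])] depth pt [ 7.2 -5.8  9.4]
coil 673 [-98.1 -13.3  45.2] [-78.3   9.6  58. ] [-84.8  -4.1  50.5]
-56 -1 15 42.84907245912248 48.291831741282685 56.26878102651133
-51 1 37 38.264015982312436 46.452261838471685 50.171769696480425
-51 -1 100 37.861929148473926 49.63155250351837 55.67909958413117
-46 1 92 36.69269841968683 46.82540172627747 49.72987548897511
-46 -1 116 37.729338472832296 49.07977777923334 55.013579919831244
-41 1 128 34.685341420613184 46.99324923416721 49.26336736727099
-41 -1 110 37.15088558863671 48.67743728584052 54.33567765543529
-36 1 82 34.926497421329934 45.81894124404528 47.399833210810414
-36 -1 122 35.78687332399848 48.74641562327617 53.64575600846221
-31 1 18 37.198313719243814 42.6793143272224 45.74807876124284
-31 -1 153 35.10862470329346 48.626134091741314 53.54947023210998
-26 -1 81 34.90943308894303 44.99703622098056 52.55944342624719
-21 -1 88 30.272969770726036 40.849853669622824 51.64568314200356
```

Run:
```python
import cv2,numpy as np
im=cv2.imread("pics/w4raw.png")[185:375,170:350]; im=np.clip((im/255.)**0.6*255,0,255).astype('uint8')
cv2.imwrite("pics/w4c.png",cv2.resize(im,(568,600),interpolation=cv2.INTER_CUBIC))
```

```text
(no output)
```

View pics/w4c.png

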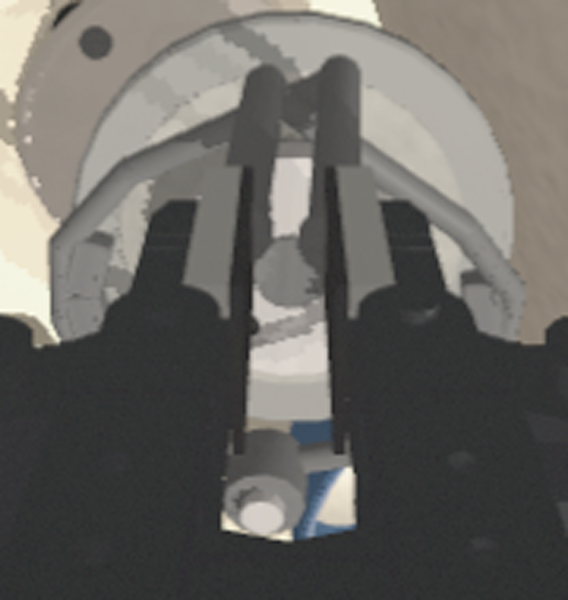

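The crop shows the coil top centred near pixel (254,344), and the posts sit near the front edge of the pads with their bases at (254,209) and (278,206). So the ring's centre is at about tool (-39.5, -1.5, 58), pitched 0.1 rad and rolled 0.06 rad. I'll correct for that.

```bash
cat > al.py <<'E'
from tgt import *
ORG=np.array([499.6,243.3,100.]); AZ=np.radians(-117)
def align(h,C=(-39.5,-1.5,57.7),zr=(-.105,-.06,-1)):
    n=goal(ORG,AZ,0,(-1,0,0))[2]; s=arm.sense(); r=rot(s); zr=np.array(zr)/np.linalg.norm(zr)
    w=r.apply(zr); ax=np.cross(w,n); ang=np.arcsin(np.linalg.norm(ax)); A=R.from_rotvec(ax/np.linalg.norm(ax)*ang)
    r2=A*r; p=ORG+h*n-r2.apply(C)
    c=r.apply(C)+s["tcp_pos"]-ORG; print("now: height",c@n,"lateral world",c-(c@n)*n,"tilt deg",np.degrees(ang))
    print("h",h,"shift",r.inv().apply(p-s["tcp_pos"]),"rot",np.degrees((r.inv()*r2).as_rotvec()),"axis dir in tool",r.inv().apply(-n))
E
python3 -c "
from al import *
align(40); align(30)"
```

```text
now: height 64.0096778743265 lateral world [-17.4   4.2  -2.2] tilt deg 7.039345422482145
h 40 shift [-11.8   6.1  28.8] rot [ 3.1 -6.3  0.1] axis dir in tool [-0.  0.  1.]
now: height 64.0096778743265 lateral world [-17.4   4.2  -2.2] tilt deg 7.039345422482145
h 30 shift [-11.9   6.2  38.8] rot [ 3.1 -6.3  0.1] axis dir in tool [-0.  0.  1.]
```

>>> drive_tool:
  xyz:
    - [-3,2,5]
    - [-6,4,12]
    - [-9,6,20]
    - [-12,6,27]
    - [-12,6,29]
  angular:
    - [0.8,-1.6,0]
    - [1.6,-3.2,0]
    - [2.4,-4.8,0]
    - [3.1,-6.3,0.1]
    - [3.1,-6.3,0.1]
  hand: [1,1,1,1,1]

```text
time: 6.08
tcp_pos: [438.9, 226.1, 181.3]
tcp_rot: [0.112, 0.194, 0.955, 0.194]
contact_force: [-0.6, -0.1, -1.8]
gripper_width: 10.4
grip_force: 58.5
```

Run:
```python
from al import *
from fit import *
np.set_printoptions(precision=1,suppress=True)
align(2)
s=arm.sense(); m=arm.camera_model("wrist"); im,d=arm.read_camera("wrist"); r=rot(s); tcp=s["tcp_pos"]
n=goal(ORG,AZ,0,(-1,0,0))[2]
P=cloud(m,d,np.ones(d.shape,bool)); h=(P-ORG)@n; rad=np.linalg.norm(P-ORG-np.outer(h,n),axis=1); Q=r.inv().apply(P-tcp)
b,e=fit_hub(P[(h>-8)&(h<26)&(rad<66)],ORG[:2]); print("hub",np.degrees(b.x[0]),b.x[1:],e)
# hub-frame axes aligned to tool x
ex=r.apply([1,0,0]); ex-=ex@n*n; ex/=np.linalg.norm(ex); ey=np.cross(n,ex)
H=np.column_stack([(P-ORG)@ex,(P-ORG)@ey,h])
for x0 in range(-16,32,6):
    B=H[(H[:,0]>=x0)&(H[:,0]<x0+6)&(h>34)&(h<60)&(np.abs(H[:,1])<56)&(np.abs(Q[:,1])>22)&(Q[:,2]>40)]
    for sg in(1,-1):
        C=B[B[:,1]*sg>20]
        if len(C)>5: print(x0,sg,len(C),np.abs(C[:,1]).min(),np.abs(C[:,1]).max(),np.median(C[:,2]))
g=np.clip((im/255.)**0.6*255,0,255).astype('uint8')[185:375,170:350]
cv2.imwrite("pics/w5c.png",cv2.resize(g,(568,600),interpolation=cv2.INTER_CUBIC))
```

```text
now: height 38.79673625233019 lateral world [-0.8  0.2 -0.1] tilt deg 0.07837984464950222
h 2 shift [ 3.1  2.3 36.6] rot [-0.1 -0.1  0. ] axis dir in tool [0.1 0.1 1. ]
hub -116.80968372132925 [499.4 243.5] 0.48460064857779095
-16 1 13 41.57713764323628 48.666469423357825 45.358771481409875
-10 1 135 36.65181483663432 48.6658772167816 45.55549962023779
-10 -1 44 39.85855921194483 47.762431167657375 45.59455535430494
-4 1 132 36.436218476689696 48.08384410487957 45.57063293462225
-4 -1 120 37.03377611433088 48.56285155246724 45.787268667224254
2 1 148 34.52405876092302 47.2248374324025 45.549760804644364
2 -1 120 36.37412440303333 47.658456488031824 46.00707498269088
8 1 173 33.861838835424294 46.69185338612987 45.27643602663426
8 -1 68 36.61767853117447 44.6019011062795 49.59488112700309
14 1 105 32.33118944306372 43.89242047021871 45.21538844464811
14 -1 65 31.324205105917244 41.9734200353349 51.27517220949275
20 1 104 25.65697256262461 38.94400658205818 45.2344288634137
20 -1 43 29.47563847282165 38.535884750120644 51.64161258101603
26 1 156 20.25047411175059 33.70829323763049 45.224439524717056
26 -1 38 24.457366815026113 31.751152356171264 51.34209956293293
```

View pics/w5c.png

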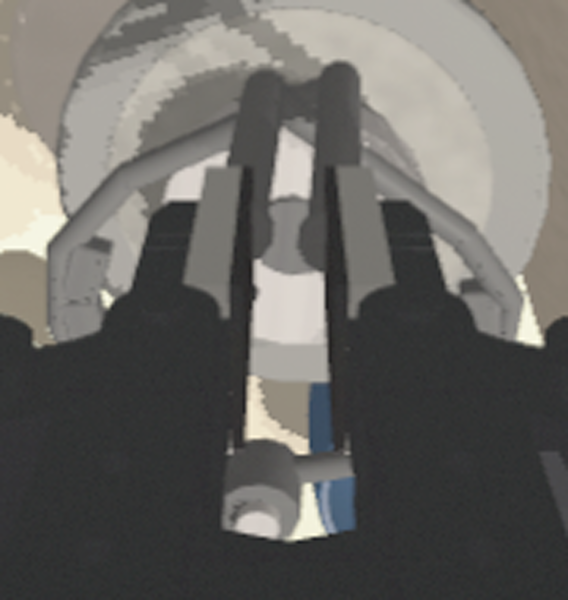

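The ring is level over the hub (both arms at 45–46 mm height) and laterally centred. I'll go down the axis.

>>> drive_tool:
  xyz:
    - [0.5,0.4,6]
    - [1,0.8,12]
    - [1.6,1.2,18]
    - [2.1,1.5,24]
    - [2.1,1.5,24]
  angular:
    - [0,0,0]
    - [0,0,0]
    - [0,0,0]
    - [0,0,0]
    - [0,0,0]
  hand: [1,1,1,1,1]

```text
time: 6.55
tcp_pos: [444.3, 236.1, 159.3]
tcp_rot: [0.111, 0.194, 0.955, 0.194]
contact_force: [-0.0, 0.4, -2.0]
gripper_width: 10.2
grip_force: 58.5
```

```bash
python3 -c "
from al import *
align(2)"
```

```text
now: height 13.924347161448106 lateral world [-0.7 -0.1 -0.2] tilt deg 0.17874680871471982
h 2 shift [ 0.8  1.1 12. ] rot [-0.1 -0.2  0. ] axis dir in tool [0.1 0.1 1. ]
```

No contact so far. I'll go down the rest of the way.

>>> drive_tool:
  xyz:
    - [0.2,0.3,3]
    - [0.4,0.5,6]
    - [0.6,0.8,9]
    - [0.8,1.1,12]
    - [0.8,1.1,12.5]
  angular:
    - [0,0,0]
    - [0,0,0]
    - [0,0,0]
    - [0,0,0]
    - [0,0,0]
  hand: [1,1,1,1,1]

```text
time: 6.97
tcp_pos: [447.8, 241.5, 149.3]
tcp_rot: [0.111, 0.193, 0.955, 0.194]
contact_force: [-0.0, -0.1, -1.6]
gripper_width: 10.5
grip_force: 58.5
```

Run:
```python
from al import *
from fit import *
np.set_printoptions(precision=1,suppress=True)
align(1)
s=arm.sense(); m=arm.camera_model("wrist"); im,d=arm.read_camera("wrist"); r=rot(s); tcp=s["tcp_pos"]
n=goal(ORG,AZ,0,(-1,0,0))[2]
P=cloud(m,d,np.ones(d.shape,bool)); h=(P-ORG)@n; Q=r.inv().apply(P-tcp)
ex=r.apply([1,0,0]); ex-=ex@n*n; ex/=np.linalg.norm(ex); ey=np.cross(n,ex)
H=np.column_stack([(P-ORG)@ex,(P-ORG)@ey,h])
for x0 in range(-16,32,6):
    B=H[(H[:,0]>=x0)&(H[:,0]<x0+6)&(h>4)&(h<18)&(np.abs(H[:,1])<56)&(np.abs(Q[:,1])>22)]
    for sg in(1,-1):
        C=B[B[:,1]*sg>31]
        if len(C)>5: print(x0,sg,len(C),np.abs(C[:,1]).min(),np.abs(C[:,1]).max(),np.median(C[:,2]))
```

```text
now: height 2.149720395312318 lateral world [0.3 0.4 0.3] tilt deg 0.10671058208095686
h 1 shift [ 0.4 -0.5  1.2] rot [-0.  -0.1  0. ] axis dir in tool [0.1 0.1 1. ]
-16 1 31 38.82953562854266 47.5015364791113 8.475672589755177
-10 1 139 36.125687548496984 48.030594243257326 8.493624943193112
-10 -1 65 40.34296760213778 48.699011799398505 8.65146935691284
-4 1 138 35.5063744880223 47.326681522077536 8.460226878273716
-4 -1 120 37.08358392579927 49.26261610551273 8.74210424206381
2 1 144 33.73575595703211 46.61280577364397 8.677400163965581
2 -1 111 36.88811866353673 48.127233985477574 9.654810560412324
8 1 162 33.38028726971221 46.348479332473076 8.393682698870418
8 -1 70 36.592780704609865 45.15453424876618 12.73148721736548
14 1 104 31.299578298658897 42.653312258513054 8.403655568533797
14 -1 90 31.265752379275312 42.07466817424568 15.162850662444612
20 1 69 31.02935710482604 37.30502122494398 8.36587811509624
20 -1 98 31.001612580643275 38.53525859015586 15.809420017720509
26 -1 8 31.005923809678745 32.191850502933406 14.682875896311955
```

The ring's underside is about 2.5 mm off the face, centred, with no contact. I'll ease down 1 mm, then open gradually, following the pads' backward swing.

>>> drive_tool:
  xyz:
    - [0.1,0,0.7]
    - [0.1,0,1.3]
    - [0.1,0,1.3]
    - [0.1,0,1.5]
    - [0.2,0,2]
  angular:
    - [0,0,0]
    - [0,0,0]
    - [0,0,0]
    - [0,0,0]
    - [0,0,0]
  hand: [1,1,0.9,0.8,0.7]

```text
time: 7.43
tcp_pos: [448.3, 242.1, 148.1]
tcp_rot: [0.112, 0.193, 0.955, 0.194]
contact_force: [-0.5, 0.3, -0.8]
gripper_width: 25.4
grip_force: 7.1
```

>>> drive_tool:
  xyz:
    - [0.1,0.1,1]
    - [0.2,0.1,2]
    - [0.4,0.3,4]
    - [0.6,0.4,6]
    - [0.7,0.5,7]
  angular:
    - [0,0,0]
    - [0,0,0]
    - [0,0,0]
    - [0,0,0]
    - [0,0,0]
  hand: [0.6,0.5,0.4,0.3,0.2]

```text
time: 7.85
tcp_pos: [449.8, 245.2, 141.5]
tcp_rot: [0.112, 0.193, 0.955, 0.194]
contact_force: [-0.2, -0.0, -0.2]
gripper_width: 67.9
grip_force: 0.0
```

>>> drive_tool:
  xyz:
    - [0,0,0]
    - [0,0,0]
    - [0,0,0]
    - [0,0,0]
    - [0,0,0]
  angular:
    - [0,0,0]
    - [0,0,0]
    - [0,0,0]
    - [0,0,0]
    - [0,0,0]
  hand: [0.1,0,0,0,0]

```text
time: 8.27
tcp_pos: [449.8, 245.1, 141.8]
tcp_rot: [0.112, 0.193, 0.955, 0.194]
contact_force: [0.6, -1.1, -0.4]
gripper_width: 85.3
grip_force: 0.0
```

Run:
```python
from al import *
from fit import *
np.set_printoptions(precision=1,suppress=True)
s=arm.sense(); m=arm.camera_model("wrist"); im,d=arm.read_camera("wrist"); r=rot(s)
n=goal(ORG,AZ,0,(-1,0,0))[2]
P=cloud(m,d,np.ones(d.shape,bool)); h=(P-ORG)@n
ex=r.apply([1,0,0]); ex-=ex@n*n; ex/=np.linalg.norm(ex); ey=np.cross(n,ex)
H=np.column_stack([(P-ORG)@ex,(P-ORG)@ey,h])
for x0 in range(-28,40,8):
    B=H[(H[:,0]>=x0)&(H[:,0]<x0+8)&(h>3.5)&(h<18)&(np.abs(H[:,1])<48)&(np.hypot(H[:,0],H[:,1])>32)]
    for sg in(1,-1):
        C=B[B[:,1]*sg>5]
        if len(C)>5: print(x0,sg,len(C),np.abs(C[:,1]).min(),np.abs(C[:,1]).max(),np.median(C[:,2]))
g=np.clip((im/255.)**0.6*255,0,255).astype('uint8')
cv2.imwrite("pics/w6.png",cv2.resize(g[150:384,100:412],(800,600),interpolation=cv2.INTER_CUBIC))
```

```text
-28 -1 8 30.921781041629362 34.08244454907804 5.430449920609437
-20 1 22 31.46620803926339 35.116677416342796 6.604684105635629
-20 -1 56 32.011668941606956 37.49399224234803 5.69197959100918
-12 1 62 32.03008202882535 36.48178029909142 6.742907594180117
-12 -1 95 33.161981174065474 40.10018959309281 5.678145724774912
-4 1 84 32.028589644989296 37.96705188205223 6.758413883336193
-4 -1 133 32.22307915908783 40.68454548866703 5.79576733845992
4 1 79 30.634751939866845 36.98109748461428 6.908282625309051
4 -1 95 30.02190839534096 39.44550337655327 6.226580205959826
12 1 27 25.756557462648715 31.022617352666458 7.178515059758085
12 -1 97 26.832642549229725 33.78365986008905 6.607257361604611
20 1 124 16.49475502309048 28.167125274367844 6.838966334593556
20 -1 144 20.542604062439242 33.1015112508631 9.854229692356643
28 1 223 5.0502824608276695 24.345146908708177 6.541626440085412
28 -1 250 5.5124481362141315 28.604879866281017 13.195275591457108
36 1 76 5.002175013016927 14.485215919813694 6.5478695322180664
36 -1 412 5.236695497660631 28.75059539851636 6.900112202315905
```

View pics/w6.png

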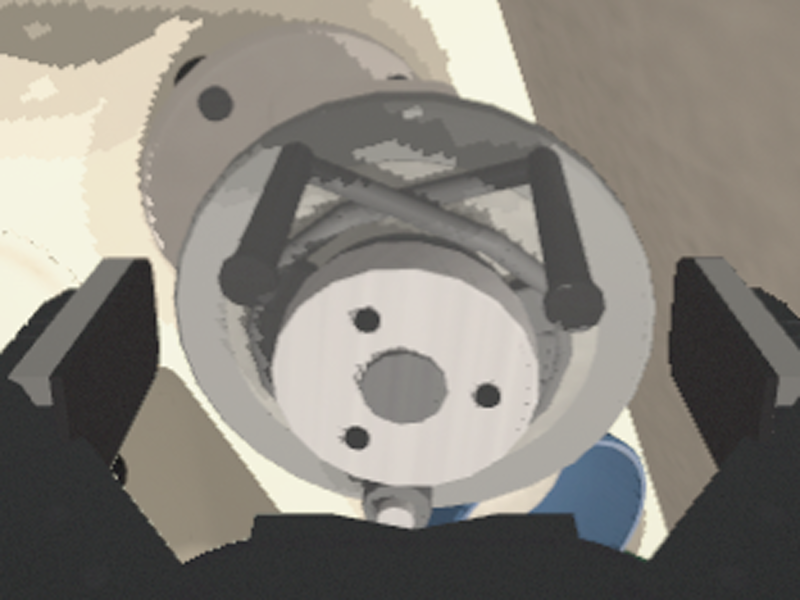

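The ring is seated in the groove flat on the disc: its arms are about 6 mm above the face under the head, and the posts point outward, clear of the pads. I'll back off.

>>> drive_tool:
  xyz:
    - [0,0,-20]
    - [0,0,-45]
    - [0,0,-75]
    - [0,0,-105]
    - [0,0,-130]
  angular:
    - [0,0,0]
    - [0,0,0]
    - [0,0,0]
    - [0,0,0]
    - [0,0,0]
  hand: [0,0,0,0,0]

```text
time: 8.73
tcp_pos: [411.7, 202.2, 260.6]
tcp_rot: [0.112, 0.193, 0.955, 0.194]
contact_force: [-0.2, -0.3, 1.2]
gripper_width: 85.5
grip_force: 0.0
```

Run:
```python
from al import *
s=arm.sense(); print(s["time"],s["contact_force"],s["gripper_width"])
print(arm.hand_in())
```

```text
8.7333 [-0.2 -0.3  1.2] 85.48883229840183
the job is handed in; nothing more can be done
None
```

The retaining ring is seated in the hub's groove, flat on the disc with its posts pointing outward; I backed the gripper off and handed the job in at 8.7 s, but no verdict was returned.

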